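Pack up the paint counter's sampling station

ROBOT

A 6-joint arm with a two-finger parallel gripper is mounted at the origin on the work surface. World frame = base frame: x ahead of the robot, y to its left, z up, the work surface at z = 0. Lengths are in m, angles in rad, forces in N, time in s.
With the tool pointing down it reaches from about 0.3 to 0.825 m from the base axis. Payload 5.4 kg.
Tool frame: the origin (TCP) lies at the very end of the fingers, on their centre line; the grasp point (between the pads) lies 19 mm behind it; z points along the fingers, x is the direction in which the jaws open and shut, and the axes are right-handed (so a half turn about z gives the same grasp; the last joint's range is limited). The gripper opens to 92 mm and grips with 3 to 60 N. Pads are 20 mm wide; open, the fingers measure 128 mm over their backs; the gripper's body (75 mm by 189 mm) begins 69 mm behind the grasp point.
Start: joints at [-1.517, 0.158, 1.597, -0, 1.386, -0.21], TCP at [0.15, -0.555, 0.215] pointing down, gripper open.
Joint ranges: [-2.91, 2.91], [-0.94, 2.29], [0.18, 2.7], [-1.29, 4.43], [0.17, 2.64], [-3, 3]. Speed limits (rad/s): [2.57, 2.57, 3.14, 3.14, 3.14, 3.14].

INTERFACE

Orientations are given as a unit quaternion [w, x, y, z].
In Python, from cell import * gives the robot as it stands. The module is installed in compiled form; this text tells all that it offers. Calls block until the motion is done:
- move_to(position, orientation): joint-space move of the TCP to a pose.
- move_l(position, ori=None, rate=0.15): straight line of the TCP; ori=None keeps the orientation; rate is the mean speed in m/s.
- goto_joints(angles): joint-space move.
- gripper_to(opening): opening from 0.0 (shut) to 1.0 (fully open); the grip force is fixed at half the most; returns when the fingers have stopped.
- dwell(seconds).
- ik(position, orientation): joint angles nearest the present ones, or None.
- get_state(): the state.
- get_image(name): name is "scene" or "top"; returns a dict with "frame" (480x640x3 uint8, red, green, blue), "z_map" (480x640 float32, m along the optical axis (not along the pixel's ray), 0 where there is no reading), "intrinsics" (3x3 intrinsics, pixels), "k1" (the pictures are not rectified: a ray, as slopes to the right and down, at radius r is drawn at 1 + k1 r^2 times it, then the intrinsics apply), "rvec" (rotation vector, rad) and "tvec" (3), from world to camera coordinates, as OpenCV has them. Camera axes: x right, y down, z forward; pixel columns grow to the right and rows downward; lengths in m; the calibration is good to about 2 mm. A picture is of the moment at which its call begins.
A pose or a line that the arm cannot do raises PlanningError and nothing moves.
- job_done(): hands the job in, once; it reports no verdict.
Trained networks look in a picture, given as the dict that the camera call returned (one of the last four; its "shot" number tells which), for a name from the list of things; names that differ only in an ending like _2 or _b are one class to them, and where a whole thing is asked for, a point or a joint stands for the part that bears it (a point fixed in the world has none). Each returns a list of dicts, best first, with "p" (0 to 1); they miss things now and then, are a little off and sometimes report something else, mostly with a low value. They report only what shows in the picture. A call takes as long as a camera call.
- boxes_of(thing, picture): "xy" ([column, row] as shares, 0 to 1, of the picture: columns of its width, rows of its height, amid what is visible of it).
The state is a dict: "time_s": time; "q": joint angles; "dq": joint speeds; "tau": joint torques, N m; "position": TCP position; "orientation": TCP orientation; "wrist_force": force on the tool from outside, world axes, zero at the start; "ft_torque": the same for the moment, N m; "grip_width": opening from 0.0 (shut) to 1.0 (fully open).
Only numpy, scipy, OpenCV 4.12 (cv2) and the standard library are available. Lean on these libraries where they do the work, as an engineer would, in place of code of your own. Each camera call takes 0.05 s, during which the arm holds its last target. There are 200 camera calls.

TASK

Pack up the sampling station for the night. Fold the jointed wooden rule one segment at a time starting from its free end: the end segment fully back onto the middle one, then that pair fully onto the first segment, then swing the whole stack home along its board, and after that swing the steel keeper over the stack and press it down until its catch snaps and holds it shut. Stand every sample pot upright in the tray and press the tray's cover down until its catch snaps and holds it shut; leave the other things on the counter where they are.

Things in the scene. Friction and masses are not known exactly. Their poses are not given: they have to be found in the camera images.
- rule_board: Fixed plywood board, 225 x 56 x 18 mm, that carries the jointed rule. Origin on the table under the rule's first pin; +x runs along the board towards where the folded stack lies (board from x = -30 to +195 mm, y = -28 to +28 mm), z up. Its -y side is the side the rule is unfolded to and the side with the keeper's catch; the keeper is hinged on its +y side.
- first_pin (a point): The vertical axis of the rule's first pin, fixed on the board (the point given is 72 mm above the table; the pin itself ends 45 mm up). The first segment turns about it.
- seg1 (a joint): First rule segment, rad: 0 = lying home along the board (+x); grows as it is swung out clockwise seen from above, to the board's -y side. Starts 1.25 to 1.45. All segments are wooden strips 26 mm wide and 6 mm thick that stay where they are left; this hinge is the stiffest, rubbing with 0.8 N m.
- knob1 (a point): Top centre of the knob at the outer end of the first segment, 160 mm from the first pin; it is also the pin about which the middle segment turns. Its grip knob is an upright brass cylinder 16 mm across whose flat top is 72 mm above the table; for all three knobs at least 33 mm of it stands clear above the segment on top there.
- seg2 (a joint): Middle rule segment about knob 1, rad: 0 = folded back flat on top of the first segment, grows as it is opened clockwise seen from above (so fold it counter-clockwise). Starts 1.4 to 1.7. Rubs with 0.35 N m.
- knob2 (a point): Top centre of the knob at the outer end of the middle segment, 140 mm from knob 1 (when folded it stands 20 mm from the first pin); it is also the pin about which the end segment turns. Its grip knob is an upright brass cylinder 16 mm across whose flat top is 72 mm above the table; for all three knobs at least 33 mm of it stands clear above the segment on top there.
- seg3 (a joint): End rule segment about knob 2, rad: 0 = folded back flat on top of the middle segment, grows as it is opened clockwise seen from above (fold it counter-clockwise). Starts 1.7 to 2.6. Rubs with 0.12 N m, so it is the loosest.
- knob3 (a point): Top centre of the knob at the free end of the end segment, 90 mm from knob 2. Its grip knob is an upright brass cylinder 16 mm across whose flat top is 72 mm above the table; for all three knobs at least 33 mm of it stands clear above the segment on top there. The top of the end segment is 39 mm above the table.
- keeper (a joint): Keeper: L-shaped steel strap 30 mm wide, hinged on the board's +y side (axis parallel to board x, at board x 65, y 32 mm, 45 mm up). 0 = shut across the folded stack; opens away to +y, up to 2.15 rad. Starts at 1.95 to 2.12. Pushed up past the vertical (below about 1.3) it falls on to its spring catch and stops at about 0.2; 6 to 18 N down on its outer end snaps it to 0, where it is held.
- keeper_end (a point): Middle of the strap's outer end, on its outer (upper when shut) face, 67 mm from the hinge: the place to press. When shut it is 48 mm above the table at board x 65, y -35 mm. Beyond it the strap is bent down 43 mm (towards the board when shut).
- tray: Fixed grey steel tray, outer 112 (x) x 290 (y) x 42 mm high; inner floor 5 mm above the table, 98 x 280 mm. Walls 5 mm, front wall (-x) 9 mm. Origin on the table under its centre. Four pots fit in one row along y. The cover is hinged on its rear (+x) top edge at x 56, z 42 mm; open, it stands up to 175 mm above the table behind the tray.
- cover (a joint): Tray's aluminium cover, a shell 112 x 290 x 36 mm: 0 = shut, opens up and back to 1.85 rad. Starts at 1.7 to 1.85, leaning back. Brought forward past the vertical (below about 1.1) it falls slowly on to its front spring catch and stops at about 0.12; 6 to 18 N down on its front edge snaps it to 0, where it is held. It clears upright pots standing on the tray floor.
- cover_edge (a point): Point on the cover's outer (top when shut) face, mid-length, 6 mm behind its front edge and 106 mm from the hinge: the place to press. When shut it is 78 mm above the table. A black grip tab, 50 mm wide and 10 mm thick, sticks out 21 mm beyond the cover's front edge, its middle 12 mm below this face.
- pot1: Sample pot (2 to 4 of the four are there): white jar 50 mm across and 40 mm high with a grey cap 32 mm across and 22 mm high on top, 62 mm in all, about 0.09 kg. Origin at the centre of its underside, z up.
- pot2: Sample pot (2 to 4 of the four are there): white jar 50 mm across and 40 mm high with a grey cap 32 mm across and 22 mm high on top, 62 mm in all, about 0.09 kg. Origin at the centre of its underside, z up.
- pot3: Sample pot (2 to 4 of the four are there): white jar 50 mm across and 40 mm high with a grey cap 32 mm across and 22 mm high on top, 62 mm in all, about 0.09 kg. Origin at the centre of its underside, z up.
- pot4: Sample pot (2 to 4 of the four are there): white jar 50 mm across and 40 mm high with a grey cap 32 mm across and 22 mm high on top, 62 mm in all, about 0.09 kg. Origin at the centre of its underside, z up.
- tape: Bystander: roll of paper tape, 84 mm across, 24 mm high, flat on the counter. Origin centre of underside.
- brush: Bystander: paint brush 200 mm long lying on the counter.
- filler_knife: Bystander: filling knife 190 mm long lying on the counter.
- sand_block: Bystander: cork sanding block 100 x 60 x 26 mm. Origin centre of underside.
- tin_a: Bystander: 1 litre paint tin, 108 mm across, 125 mm high.
- tin_b: Bystander: paint tin, 100 mm across, 120 mm high.

How it is judged:
On the way, in this order (a step that is already met when the one before it is completed fails the run):
1. the end segment is folded back onto the middle segment (value of joint seg3 below 0.12 rad), for 0.2 s.
2. the middle segment, with the end one on it, is folded onto the first (value of joint each of seg3, seg2 below 0.12 rad), for 0.2 s.
3. the folded stack is swung home along the board (all of step 2 and value of joint seg1 below 0.12 rad), for 0.2 s.
4. the keeper is pressed shut over the folded stack (all of step 3 and value of joint keeper below 0.06 rad), for 0.2 s.
At the end, for the whole second after the job is handed in: All three rule segments are folded home (each joint within 0.12 rad of 0), the keeper (within 0.06 rad) and the cover (within 0.04 rad) are held shut by their catches, and every sample pot stands upright (within 0.2 rad) on the tray's floor (all of step 4 and value of joint cover below 0.04 rad and x of pot1 in the frame of tray between -0.05 and 0.05 m and y of pot1 in the frame of tray between -0.142 and 0.142 m and z of each of pot1, pot2, pot3, pot4 in the frame of tray below 0.015 m and angle between each of pot1, pot2, pot3, pot4's own z axis and vertical below 0.2 rad and x of pot2 in the frame of tray between -0.05 and 0.05 m and y of pot2 in the frame of tray between -0.142 and 0.142 m and x of pot3 in the frame of tray between -0.05 and 0.05 m and y of pot3 in the frame of tray between -0.142 and 0.142 m and x of pot4 in the frame of tray between -0.05 and 0.05 m and y of pot4 in the frame of tray between -0.142 and 0.142 m); the robot touches nothing.
It fails at once if a bystander (tape, brush, knife, sanding block, paint tin) is pushed more than 40 mm from its place (distance of any of tape, brush, filler_knife, sand_block, tin_a, tin_b from where it was at the start of the episode above 0.04 m).
Of pot1, pot2, pot3, pot4 only 2 to 4 are there at a start; the rules pass over those that are not, and their reading is None.
At some moment in a run one of pot1, pot2, pot3, pot4 may be knocked a few centimetres aside while the robot is not near it.
Once in a run the grip may slacken for a moment while it holds something.
It also fails if it takes over 210 s, if anything falls off the work surface, if the arm or the gripper's body presses on something with over 40 N, if the wrist force passes 120 N, or if a joint passes its speed limit or range.

## Working session

There is one attempt and no reset: what is moved stays moved. The work goes in short steps, each a Python script; the robot and the scene stay as the last script left them, time stands still between calls to the robot, and variables do not carry over. Pictures are saved under pics/ and viewed, about 12 in all and at most 16, crops included, and the job is handed in when it is done.

```bash
mkdir -p pics
cat > h.py <<'E'
from cell import *
import numpy as np, cv2
from scipy.spatial.transform import Rotation as R
def save(im,n,crop=None,s=1):
    f=im["frame"]
    if crop: c0,r0,c1,r1=crop; f=f[r0:r1,c0:c1]
    cv2.imwrite("pics/"+n,cv2.cvtColor(cv2.resize(f,None,fx=s,fy=s),cv2.COLOR_RGB2BGR))
def ray(im,u,v):
    K=np.array(im["intrinsics"]);k=float(im["k1"])
    d=np.array([(u-K[0,2])/K[0,0],(v-K[1,2])/K[1,1]]);s=d.copy()
    for _ in range(20): s=d/(1+k*(s@s))
    Rm=R.from_rotvec(np.ravel(im["rvec"])).as_matrix();t=np.ravel(im["tvec"])
    return -Rm.T@t, Rm.T@np.array([s[0],s[1],1.])
def atz(im,u,v,z):
    o,d=ray(im,u,v);return o+d*(z-o[2])/d[2]
def atd(im,u,v):
    o,d=ray(im,u,v);z=float(im["z_map"][int(round(v)),int(round(u))]);return o+d*z
def cloud(im):
    # world xyz for every pixel (480,640,3)
    K=np.array(im["intrinsics"]);k=float(im["k1"])
    v,u=np.mgrid[0:480,0:640];d=np.stack([(u-K[0,2])/K[0,0],(v-K[1,2])/K[1,1]],-1);s=d.copy()
    for _ in range(20): s=d/(1+k*(s**2).sum(-1,keepdims=True))
    c=np.concatenate([s,np.ones((480,640,1))],-1)*im["z_map"][...,None]
    Rm=R.from_rotvec(np.ravel(im["rvec"])).as_matrix()
    return (c-np.ravel(im["tvec"]))@Rm
def find(im,n):
    return [(b["p"],b["xy"][0]*640,b["xy"][1]*480) for b in boxes_of(n,im)]
def q(yaw): # tool down, jaws (tool x) along world direction yaw
    x=np.array([np.cos(yaw),np.sin(yaw),0]);z=np.array([0,0,-1.]);y=np.cross(z,x)
    o=R.from_matrix(np.stack([x,y,z],1)).as_quat();return [o[3],o[0],o[1],o[2]]
E
python3 - <<'E'
from h import *
np.set_printoptions(precision=3,suppress=True)
for n in ("scene","top"):
    im=get_image(n);save(im,n+"0.png")
    print(n,"cam",ray(im,320,240)[0],im["k1"])
    for t in "rule_board knob1 knob2 knob3 keeper keeper_end tray cover_edge pot1 tape brush filler_knife sand_block tin_a".split():
        print(t,[(round(p,2),int(u),int(v),atd(im,u,v)) for p,u,v in find(im,t)[:6]])
print(get_state())
E
```

```text
scene cam [ 1.245 -0.548  0.726] -0.1028464606528425
rule_board [(0.58, 372, 201, array([0.457, 0.25 , 0.018]))]
knob1 [(0.96, 403, 210, array([ 0.524,  0.311, -0.001])), (0.96, 411, 182, array([0.476, 0.391, 0.041])), (0.71, 401, 179, array([0.438, 0.384, 0.04 ]))]
knob2 [(0.96, 403, 210, array([ 0.524,  0.311, -0.001])), (0.96, 411, 182, array([0.476, 0.391, 0.041])), (0.71, 401, 179, array([0.438, 0.384, 0.04 ]))]
knob3 [(0.96, 403, 210, array([ 0.524,  0.311, -0.001])), (0.96, 411, 182, array([0.476, 0.391, 0.041])), (0.71, 401, 179, array([0.438, 0.384, 0.04 ]))]
keeper [(0.68, 108, 274, array([ 0.432, -0.49 ,  0.104])), (0.51, 346, 177, array([0.397, 0.196, 0.087]))]
keeper_end [(0.77, 350, 177, array([0.289, 0.305, 0.005])), (0.41, 373, 201, array([0.459, 0.252, 0.018]))]
tray [(0.73, 242, 284, array([ 0.655, -0.285,  0.132]))]
cover_edge [(0.94, 242, 285, array([ 0.654, -0.285,  0.128])), (0.39, 106, 274, array([ 0.434, -0.495,  0.107]))]
pot1 [(0.74, 227, 243, array([ 0.413, -0.203,  0.041])), (0.59, 339, 250, array([0.593, 0.014, 0.032])), (0.49, 241, 284, array([ 0.653, -0
[... 1559 characters left out ...]
7, 204, 255, array([0.536, 0.322, 0.028]))]
sand_block [(0.95, 268, 179, array([0.779, 0.124, 0.02 ]))]
tin_a [(0.78, 473, 299, array([ 0.383, -0.47 ,  0.124])), (0.56, 440, 197, array([ 0.685, -0.394,  0.122])), (0.45, 204, 259, array([0.527, 0.329, 0.002]))]
{'time_s': 1.5, 'q': array([-1.517,  0.158,  1.597, -0.   ,  1.386, -0.21 ]), 'dq': array([ 0.001,  0.   , -0.   ,  0.   , -0.002,  0.   ]), 'tau': array([ -0.001, -38.556, -32.236,   0.07 ,   0.031,  -0.   ]), 'position': array([ 0.15 , -0.555,  0.215]), 'orientation': array([-0.   ,  0.794, -0.608, -0.   ]), 'wrist_force': array([ 0.464,  0.501, -0.578]), 'ft_torque': array([ 0.002, -0.002,  0.011]), 'grip_width': 1.0030195516298457}
```

View pics/scene0.png

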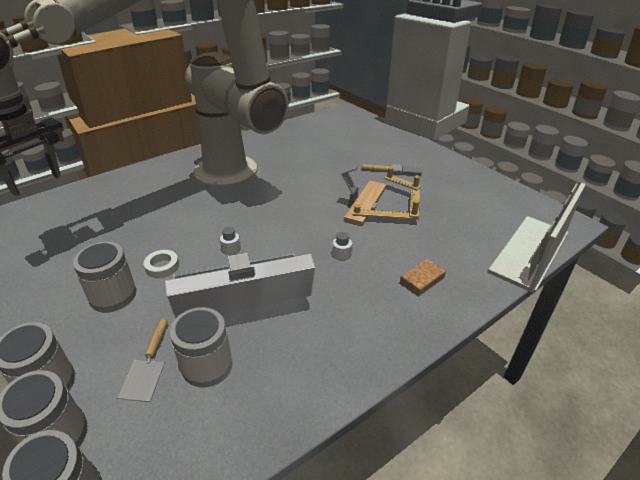

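View pics/top0.png

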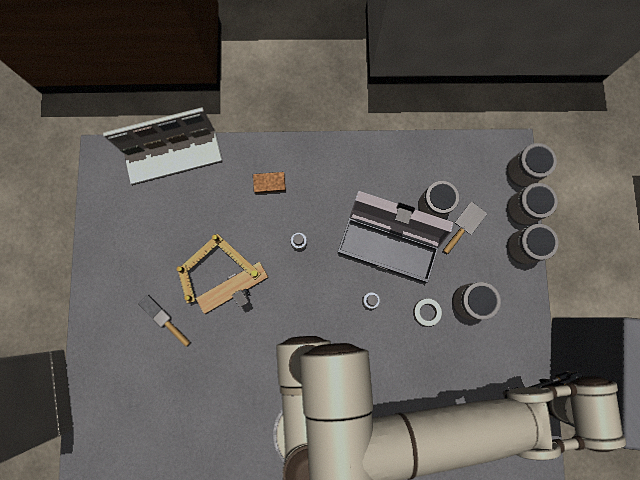

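Two pots (top px 298,241 and 371,300). The rule has its first pin at about (255,273), knob1 (216,238), knob2 (182,269) and knob3 (190,298). The cover is open and the keeper is at about (247,300). Next I'll zoom in.

Run:
```python
from h import *
np.set_printoptions(precision=4,suppress=True)
im=get_image("top");save(im,"rule.png",(165,225,285,325),6)
s=get_image("scene");save(s,"rule_s.png",(330,150,440,230),7)
for n,u,v in (("pin",255,273),("k1",216,238),("k2",182,269),("k3",190,298)): print(n,atz(im,u,v,.045 if n=="pin" else .072))
P=cloud(im);print(P[380//2:,:][:0])
# tray/cover: points of tray region
for c in [(345,258),(433,283),(339,250),(452,236),(357,193)]: print(c,atd(im,*c))
for c in [(298,241),(371,300)]: print("pot",atz(im,*c,.062),atd(im,*c))
```

```text
pin [0.4775 0.1634 0.045 ]
k1 [0.5826 0.2778 0.072 ]
k2 [0.4907 0.3774 0.072 ]
k3 [0.4045 0.3514 0.072 ]
[]
(345, 258) [ 0.525  -0.1143 -0.008 ]
(433, 283) [ 0.4408 -0.3893 -0.0065]
(339, 250) [ 0.5443 -0.0934  0.0402]
(452, 236) [ 0.5881 -0.4562  0.0028]
(357, 193) [ 0.697  -0.1447  0.1422]
pot [0.5709 0.0315 0.062 ] [0.571  0.0315 0.0613]
pot [ 0.3894 -0.1839  0.062 ] [ 0.3895 -0.1843  0.0588]
```

View pics/rule.png

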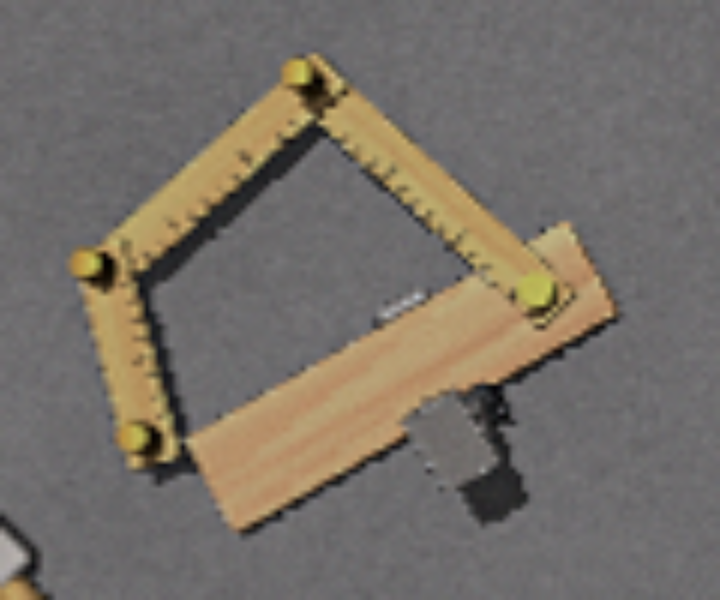

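View pics/rule_s.png

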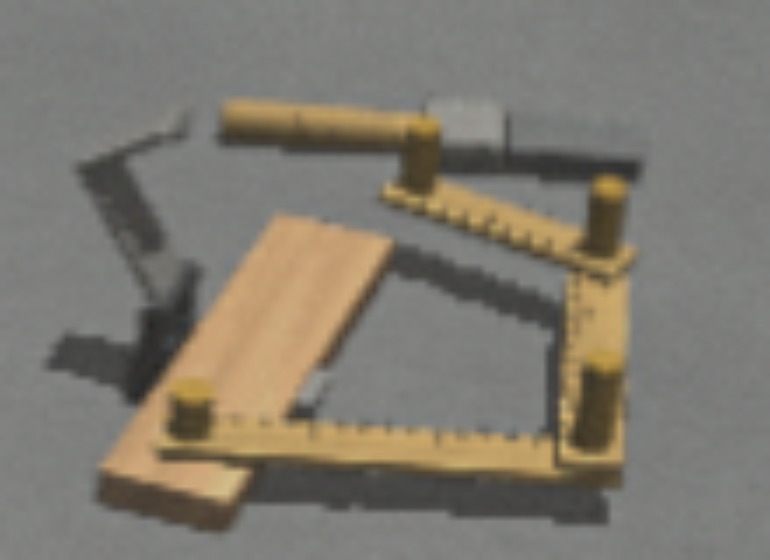

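```bash
cat > fit.py <<'E'
from h import *
from scipy.optimize import least_squares
def proj(im,p):
    c=R.from_rotvec(np.ravel(im["rvec"])).as_matrix()@p+np.ravel(im["tvec"])
    s=c[:2]/c[2];s=s*(1+float(im["k1"])*(s@s));K=np.array(im["intrinsics"])
    return s*[K[0,0],K[1,1]]+K[:2,2]
def d(a): return np.array([np.cos(a),np.sin(a)])
def knobs(p):
    x,y,th,a,b,c=p;o=np.array([x,y]);k1=o+.16*d(th-a);k2=k1-.14*d(th-a-b);k3=k2+.09*d(th-a-b-c)
    return o,k1,k2,k3
def bd(p,x,y): return p[:2]+x*d(p[2])+y*d(p[2]+np.pi/2)
E
python3 - <<'E'
from fit import *
np.set_printoptions(precision=4,suppress=True)
T=get_image("top");S=get_image("scene")
t=lambda x,y:np.array([165+(x+.5)/6-.5,225+(y+.5)/6-.5]);s=lambda x,y:np.array([330+(x+.5)/7-.5,150+(y+.5)/7-.5])
kt=[t(537,291),t(296,72),t(86,262),t(134,435)];ks=[s(190,388),s(601,361),s(609,185),s(422,125)]
bt=[(t(188,440),.195,-.028),(t(243,532),.195,.028),(t(565,222),-.03,-.028),(t(615,315),-.03,.028)]
def res(p):
    r=[]
    for i,k in enumerate(knobs(p)):
        P=np.r_[k,.045 if i==0 else .072]
        r+=[*(proj(T,P)-kt[i]),*(proj(S,P)-ks[i])]
    for m,x,y in bt: r+=list(proj(T,np.r_[bd(p,x,y),.018])-m)
    return r
f=least_squares(res,[.4775,.1634,2.09,1.27,1.64,2.03],loss="soft_l1")
print(f.x,np.array(res(f.x)).reshape(-1,2));np.save("rule.npy",f.x)
for k in knobs(f.x):print(k)
E
```

```text
[0.4775 0.1666 2.0843 1.2621 1.6608 2.0004] [[-0.1301 -0.0652]
 [-0.2665  0.9548]
 [ 0.0843  0.1917]
 [-0.048   0.3178]
 [-0.4518  0.0858]
 [-0.2585  0.715 ]
 [-0.2037  0.1284]
 [-0.1049  0.5834]
 [-0.9142  0.1726]
 [-1.4129  0.8007]
 [ 0.3672 -0.4555]
 [ 0.9187 -0.3891]]
[0.4775 0.1666]
[0.5864 0.2838]
[0.4928 0.388 ]
[0.4069 0.3611]
```

```bash
cat >> fit.py <<'E'
def arc(c,r,a0,a1,yaw0,z=.052,over=0.0):
    """grip knob at angle a0 about c, jaws at yaw0 (world), swing to a1 turning tool along, release, lift"""
    p=lambda a,zz:np.r_[np.array(c)+r*d(a),zz]
    gripper_to(.5)
    move_to(p(a0,.16),q(yaw0)); move_l(p(a0,z),rate=.12)
    gripper_to(0.0); print("grip",get_state()["grip_width"])
    n=int(np.ceil(abs(a1-a0)/.12)); F=0
    for a in np.linspace(a0,a1+over,n+1)[1:]:
        move_l(p(a,z),q(yaw0+a-a0),rate=.12); s=get_state(); F=max(F,np.linalg.norm(s["wrist_force"]))
    print("maxF",F,"grip",s["grip_width"],"q6",s["q"][5],"pos",s["position"])
    gripper_to(.5); move_l(p(a1+over,.16),rate=.2)
    print("t",get_state()["time_s"])
E
python3 - <<'E'
from fit import *
p=np.load("rule.npy");o,k1,k2,k3=knobs(p)
a0=p[2]-p[3]-p[4]-p[5]; a1=a0+p[5]
arc(k2,.09,a0,a1,a0+np.pi/2)
im=get_image("top");save(im,"f3.png",(165,225,285,325),6)
E
```

```text
grip 0.16188506737283642
maxF 6.2279148643465065 grip 0.1642783629885388 q6 -0.3896874918072051 pos [0.55293381 0.32062072 0.05170752]
t 13.3
```

View pics/f3.png

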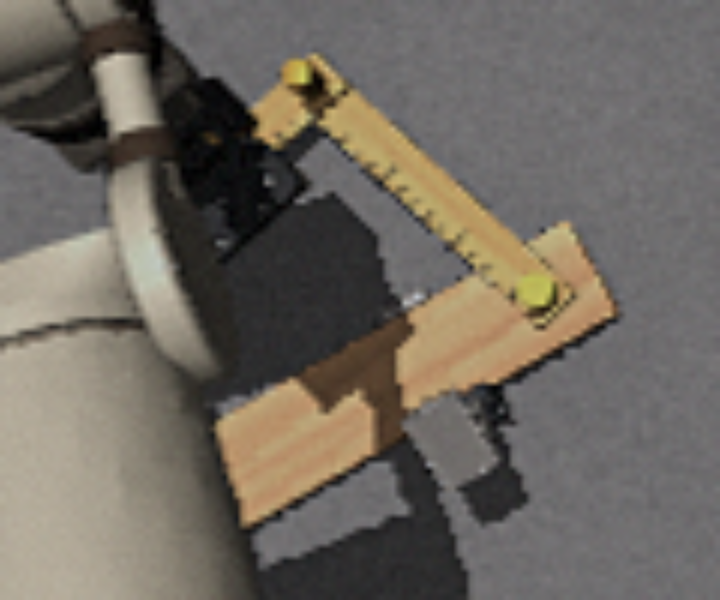

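Run:
```python
from fit import *
move_to([.40,-.12,.25],q(-.3))
im=get_image("top");save(im,"f3b.png",(165,225,285,325),6);save(get_image("scene"),"f3s.png",(330,150,440,230),7)
print([(p,u,v,atz(im,u,v,.072)[:2]) for p,u,v in find(im,"knob1")],knobs(np.load("rule.npy")),get_state()["time_s"])
```

```text
[(0.75, 195.584, 259.58399999999995, array([0.51823233, 0.33760057])), (0.65, 224.512, 249.984, array([0.54574554, 0.25163128])), (0.62, 199.488, 256.32, array([0.52786304, 0.32616353]))] (array([0.47753727, 0.16661864]), array([0.58643282, 0.2838439 ]), array([0.49284331, 0.38796404]), array([0.40693288, 0.36114247])) 15.2333
```

View pics/f3b.png

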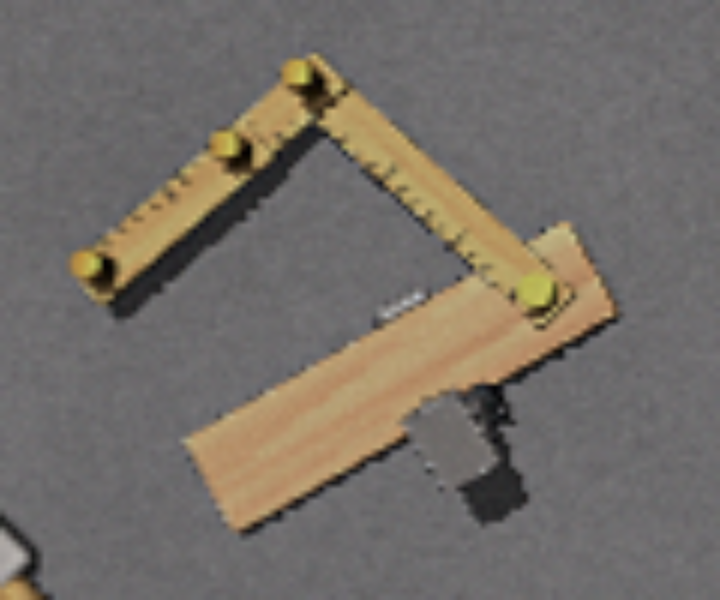

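Run:
```python
from fit import *
p=np.load("rule.npy");o,k1,k2,k3=knobs(p)
a0=p[2]-p[3]-p[4]+np.pi
arc(k1,.14,a0,a0+p[4],a0-np.pi/2)
move_to([.40,-.12,.25],q(-.3))
im=get_image("top");save(im,"f2.png",(165,225,285,325),6);print(get_state()["time_s"])
```

```text
grip 0.16341017912623487
maxF 10.699517255451694 grip 0.1622784896843134 q6 -2.2656280941840166 pos [0.49288572 0.1843798  0.05240066]
t 24.3667
26.15
```

View pics/f2.png

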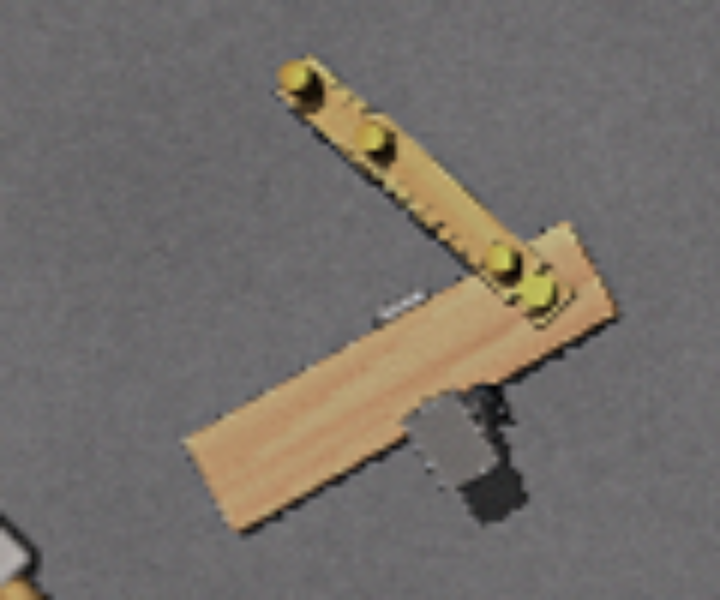

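Run:
```python
from fit import *
p=np.load("rule.npy");o,k1,k2,k3=knobs(p)
a0=p[2]-p[3]+.01
arc(o,.16,a0,p[2],a0-np.pi/2)
move_to([.40,-.12,.25],q(-.3))
im=get_image("top");save(im,"f1.png",(165,225,285,325),6);print(get_state()["time_s"])
P=cloud(im)[270:320,225:260].reshape(-1,3)
b=np.c_[(P[:,:2]-p[:2])@d(p[2]),(P[:,:2]-p[:2])@d(p[2]+np.pi/2),P[:,2]]
print(np.round(b[(b[:,2]>.08)][:25]*1000))
```

```text
grip 0.16530889300718965
maxF 8.474294317399703 grip 0.1634265247298315 q6 -0.09685648251923608 pos [0.40167626 0.30626597 0.05235166]
t 34.2667
35.9167
[[ -97.  205. 1482.]
 [  54.   33.  131.]
 [  52.   34.  126.]
 [  64.   30.  124.]
 [  62.   31.  122.]
 [  59.   33.  125.]
 [  56.   35.  127.]
 [  54.   36.  123.]
 [  52.   37.  120.]
 [  67.   32.  128.]
 [  65.   33.  127.]
 [  62.   35.  130.]
 [  60.   36.  128.]
 [  57.   37.  127.]
 [  55.   39.  126.]
 [  53.   40.  123.]
 [  70.   33.  132.]
 [  69.   34.  125.]
 [  66.   36.  129.]
 [  63.   37.  131.]
 [  62.   38.  122.]
 [  59.   39.  122.]
 [  57.   41.  124.]
 [  54.   42.  124.]
 [  52.   44.  122.]]
```

View pics/f1.png

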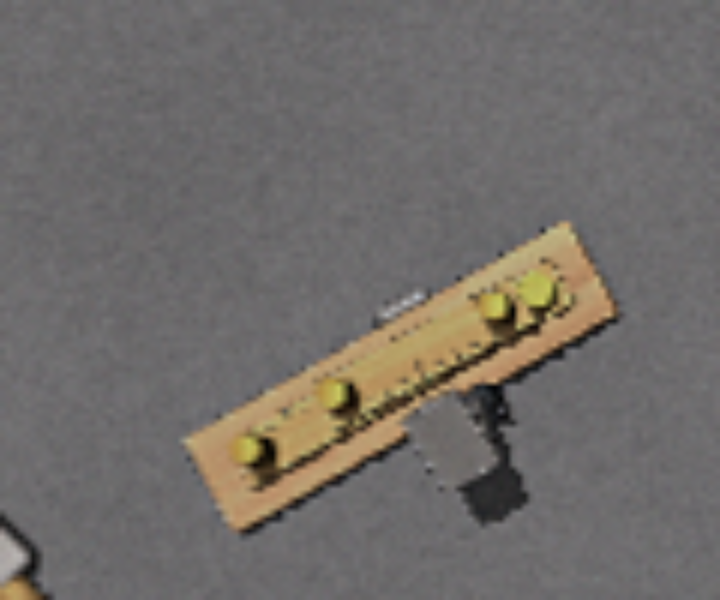

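Run:
```python
from fit import *
p=np.load("rule.npy");Y=p[2]-np.pi
P=lambda x,y,z:np.r_[bd(p,x,y),z]
gripper_to(0)
move_to(P(.063,.11,.2),q(Y));move_l(P(.063,.11,.085),rate=.15)
for y in (.08,.06,.045,.032,.022):
    move_l(P(.063,y,.085),rate=.06);print(y,get_state()["wrist_force"])
move_l(P(.063,.03,.19),rate=.12)
move_l(P(.063,-.032,.13),rate=.15)
z=.085
while z>.044:
    z-=.002;move_l(P(.063,-.032,z),rate=.05);s=get_state();f=s["wrist_force"][2]
    if z<.075:print(round(z,3),round(s["position"][2],4),round(f,1))
    if f>30:break
move_l(P(.063,-.032,.2),rate=.15)
move_to([.40,-.12,.25],q(-.3))
im=get_image("top");save(im,"kp.png",(165,225,285,325),5)
S=get_image("scene");save(S,"kps.png",(330,150,440,230),7);print(get_state()["time_s"])
C=cloud(S)[165:215,340:400].reshape(-1,3)
b=np.c_[(C[:,:2]-p[:2])@d(p[2]),(C[:,:2]-p[:2])@d(p[2]+np.pi/2),C[:,2]]*1000
m=(abs(b[:,0]-65)<10)&(abs(b[:,1])<45)&(b[:,2]>40);print(np.round(b[m][:20]))
```

```text
0.08 [-0.51087912 -0.23622861 -0.02479666]
0.06 [-0.31567282 -0.07725302 -0.20302669]
0.045 [ 1.2112762  -0.69954265 -0.49949238]
0.032 [-0.77069845  0.27054601  0.54880011]
0.022 [ 0.17547908  0.39827307 -0.64092539]
0.073 0.0728 0.6
0.071 0.0708 0.3
0.069 0.0688 -0.1
0.067 0.0668 -0.2
0.065 0.0648 -0.0
0.063 0.0628 0.2
0.061 0.061 0.7
0.059 0.0598 6.3
0.057 0.0571 0.8
0.055 0.0547 -0.1
0.053 0.0525 0.7
0.051 0.0506 0.5
0.049 0.0488 -0.2
0.047 0.0472 1.8
0.045 0.0468 13.7
0.043 0.0464 25.4
51.6917
[[73. 34. 52.]
 [69. 36. 50.]
 [65. 31. 53.]
 [68. 29. 52.]
 [72. 27. 51.]
 [60. 32. 53.]
 [63. 30. 51.]
 [65. 28. 50.]
 [63. 24. 53.]
 [68. 23. 50.]
 [74. 22. 48.]
 [71. 18. 50.]
 [75. 16. 48.]
 [73. 12. 50.]
 [55. 31. 52.]
 [58. 29. 51.]
 [64. 28. 48.]
 [65. 25. 48.]
 [63. 21. 50.]
 [65. 19. 50.]]
```

View pics/kps.png

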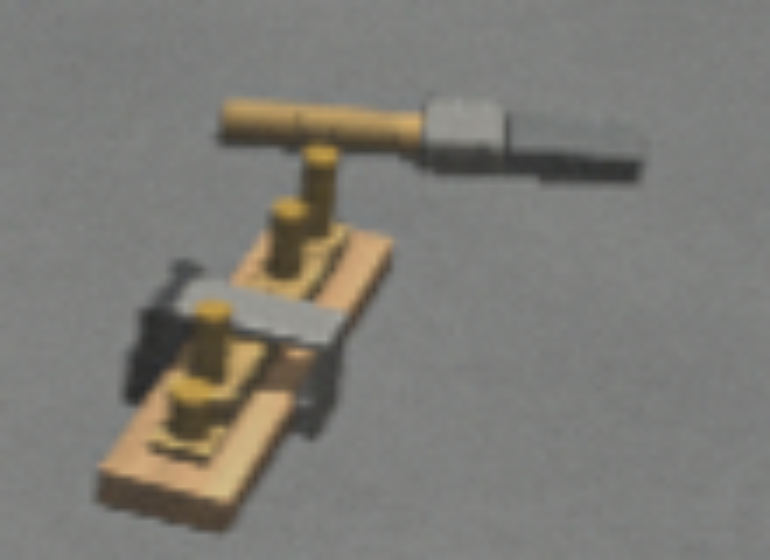

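Run:
```python
from fit import *
np.set_printoptions(precision=4,suppress=True)
move_to([.33,.22,.3],q(.3))
im=get_image("top");save(im,"tray.png",(280,180,470,320),4)
S=get_image("scene")
for i in (im,S): print([(round(p,2),u,v,atz(i,u,v,.051)) for p,u,v in find(i,"pot1")])
C=cloud(im)[180:300,330:460].reshape(-1,3)
np.save("tr.npy",C);print(get_state()["time_s"])
```

```text
[(0.69, 298.88, 240.576, array([0.5739, 0.0291, 0.051 ])), (0.53, 368.32, 300.62399999999997, array([ 0.388 , -0.1771,  0.051 ]))]
[(0.68, 226.88, 244.992, array([ 0.4278, -0.2107,  0.051 ])), (0.62, 340.608, 245.28, array([0.5947, 0.0138, 0.051 ]))]
53.2083
```

View pics/tray.png

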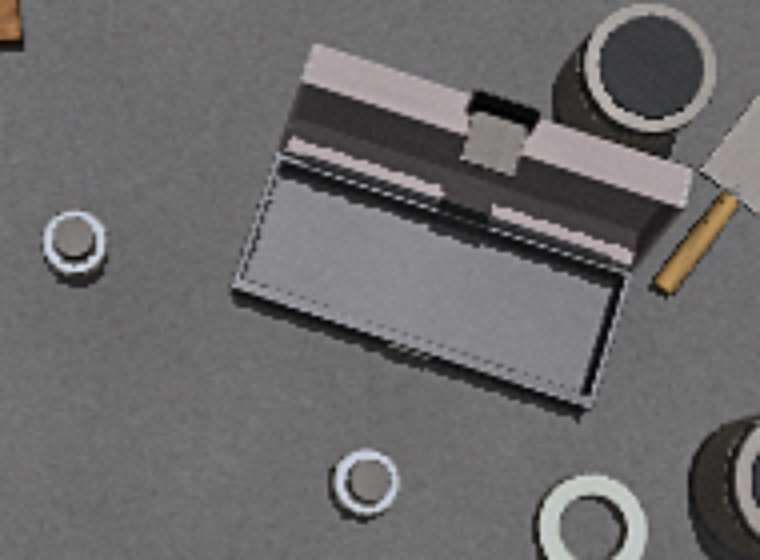

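Run:
```python
from fit import *
np.set_printoptions(precision=4,suppress=True)
T=get_image("top")
t=lambda x,y:np.array([280+(x+.5)/4-.5,180+(y+.5)/4-.5])
m=[(t(235,288),-1,1),(t(588,403),-1,-1),(t(628,272),1,-1),(t(280,157),1,1)]
def res(p):
    return np.concatenate([proj(T,np.r_[bd(p,.056*a,.145*b),.042])-u for u,a,b in m])
f=least_squares(res,[.55,-.27,-.3]);print(f.x,f.fun);np.save("tray.npy",f.x);p=f.x
for x,y in((75,238),(370,480)):print("cap",atz(T,*t(x,y),.062))
for x,y in((75,243),(366,482)):print("jar",atz(T,*t(x,y),.040))
C=cloud(T).reshape(-1,3)
for g in((.571,.033),(.389,-.184)):
    k=(np.hypot(*(C[:,:2]-g).T)<.05)&(C[:,2]>.05)&(C[:,2]<.08);print("cloud",C[k].mean(0),k.sum())
r=np.c_[(C[:,:2]-p[:2])@d(p[2]),(C[:,:2]-p[:2])@d(p[2]+np.pi/2),C[:,2]]
k=(abs(r[:,1])<.14)&(abs(r[:,0])<.15)&(r[:,2]>.09);print("cover pts x,z",r[k][:,[0,2]].min(0),r[k][:,[0,2]].max(0))
```

```text
[ 0.5432 -0.2432 -0.3398] [-1.1206  0.1198  1.0625  1.2946  1.2315 -0.4748 -1.1737 -1.0601]
cap [0.5767 0.0303 0.062 ]
cap [ 0.3904 -0.1873  0.062 ]
jar [0.5763 0.0311 0.04  ]
jar [ 0.3897 -0.1868  0.04  ]
cloud [0.5771 0.0314 0.0607] 90
cloud [ 0.3901 -0.1863  0.0606] 93
cover pts x,z [0.0654 0.09  ] [0.1499 0.1736]
```

```bash
cat >> fit.py <<'E'
def caps():
    """pots: clusters of cap-height points at network detections and last known"""
    im=get_image("top");C=cloud(im).reshape(-1,3);out=[]
    for pr,u,v in find(im,"pot1"):
        g=atz(im,u,v,.055)[:2]
        for _ in range(2):
            k=(np.hypot(*(C[:,:2]-g).T)<.03)&(C[:,2]>.05)&(C[:,2]<.08)
            if k.sum()>30: g=C[k,:2].mean(0)
        out.append((round(pr,2),g,int(k.sum())))
    return im,out
def pick_place(g,to,yaw):
    gripper_to(.7);move_to(np.r_[g,.17],q(yaw));move_l(np.r_[g,.044],rate=.15)
    gripper_to(0);print("grip",get_state()["grip_width"])
    move_l(np.r_[g,.17],rate=.15);print("lifted",get_state()["grip_width"])
    move_l(np.r_[to,.17],rate=.25);move_l(np.r_[to,.0505],rate=.1)
    print("placing",get_state()["grip_width"],get_state()["wrist_force"])
    gripper_to(.6);move_l(np.r_[to,.17],rate=.15)
E
python3 - <<'E'
from fit import *
p=np.load("tray.npy");yaw=p[2]-np.pi/2
im,c=caps();print(c)
g=[x for x in c if x[1][0]>.5 and x[1][1]>-.05 and x[2]>40][0][1]
pick_place(g,bd(p,-.003,.055),yaw)
move_to([.33,.22,.3],q(.3))
im,c=caps();print(c,get_state()["time_s"])
save(im,"p1.png",(280,180,470,320),4)
E
```

```text
[(0.74, array([ 0.39020052, -0.18646145]), 91), (0.56, array([0.577084  , 0.03166937]), 89), (0.54, array([ 0.64476579, -0.28522236]), 29), (0.47, array([ 0.58843519, -0.2664821 ]), 4)]
grip 0.3382756622389606
lifted 0.3378781298846327
placing 0.33726084239069026 [ 0.29854737  0.74242036 -0.55896157]
[(0.73, array([ 0.39002917, -0.18642135]), 92), (0.56, array([ 0.55819951, -0.19034782]), 95), (0.46, array([ 0.64085715, -0.25402583]), 50)] 64.2833
```

View pics/p1.png

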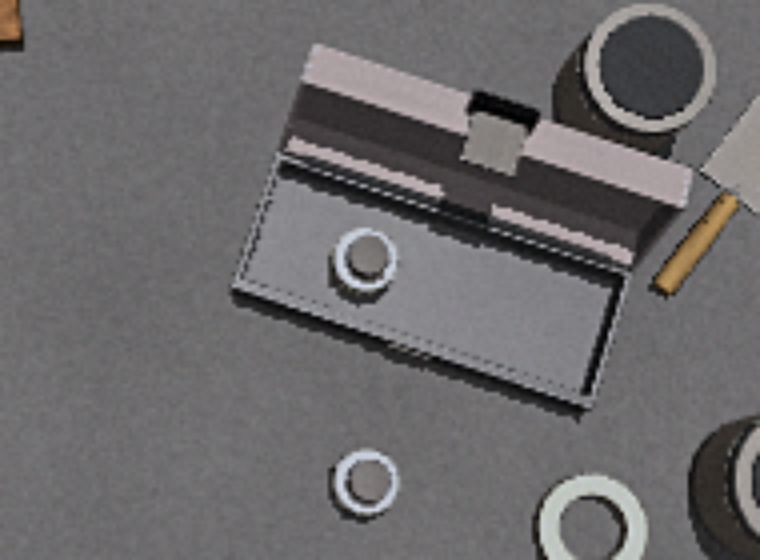

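Run:
```python
from fit import *
p=np.load("tray.npy");yaw=p[2]-np.pi/2
im,c=caps()
g=[x for x in c if x[1][0]<.47 and x[2]>40][0][1];print(g)
pick_place(g,bd(p,-.003,-.055),yaw)
move_to([.33,.22,.3],q(.3))
im,c=caps();print(c,get_state()["time_s"])
save(im,"p2.png",(280,180,470,320),4)
P=lambda x,y,z:np.r_[bd(p,x,y),z]
print(ik(P(.165,.05,.28),q(yaw)),ik(P(.165,.05,.11),q(yaw)),ik(P(-.05,.05,.28),q(yaw)))
```

```text
[ 0.39039421 -0.18616143]
grip 0.344742132777371
lifted 0.3336705180832351
placing 0.33619254903074663 [-0.58017465 -0.3280186  -0.33664305]
[(0.78, array([ 0.55855717, -0.19072159]), 93), (0.67, array([ 0.52142356, -0.29364397]), 100), (0.36, array([ 0.63139317, -0.49207162]), 0)] 74.6833
[-4.96251887e-01  6.30461701e-01  8.63001018e-01 -4.44089210e-16
  1.64812993e+00  1.41433493e+00] [-4.96251887e-01  7.11586186e-01  1.07552825e+00 -4.44089210e-16
  1.35447821e+00  1.41433493e+00] [-5.59086619e-01  3.85421185e-02  1.59725179e+00 -4.44089210e-16
  1.50579875e+00  1.35150020e+00]
```

View pics/p2.png

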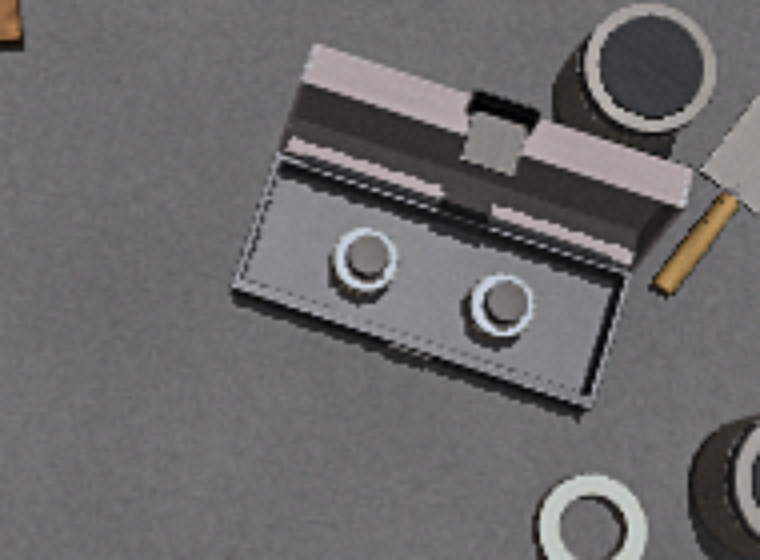

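Both pots stand upright in the tray, at crop (365,262) and (502,305). Next is the cover.

Run:
```python
from fit import *
p=np.load("tray.npy");yaw=p[2]-np.pi/2
P=lambda x,y,z:np.r_[bd(p,x,y),z]
gripper_to(0)
move_to(P(-.05,.05,.28),q(yaw));move_l(P(.165,.05,.28),rate=.2);move_l(P(.165,.05,.112),rate=.15)
for x in (.14,.12,.10,.085,.07,.06,.05,.042):
    move_l(P(x,.05,.112),rate=.06);f=get_state()["wrist_force"];print(x,f.round(1))
move_l(P(.06,.05,.28),rate=.15)
move_l(P(-.049,.0,.2),rate=.2);dwell(1.5)
z=.13
while z>.072:
    z-=.002;move_l(P(-.049,0,z),rate=.05);s=get_state();f=s["wrist_force"][2]
    if abs(f)>2:print(round(z,3),round(s["position"][2],4),round(f,1))
    if f>30:break
move_l(P(-.049,0,.25),rate=.2)
move_to([.33,.1,.35],q(.3));dwell(.5)
im=get_image("top");save(im,"end.png");save(get_image("scene"),"ends.png",(60,150,460,400),2);print(get_state()["time_s"])
C=cloud(im).reshape(-1,3)
r=np.c_[(C[:,:2]-p[:2])@d(p[2]),(C[:,:2]-p[:2])@d(p[2]+np.pi/2),C[:,2]]
for lo in (-.05,-.02,.01,.03):
    k=(abs(r[:,1])<.12)&(r[:,0]>lo)&(r[:,0]<lo+.02);print(lo,np.median(r[k][:,2]))
```

```text
0.14 [ 0.5 -0.1  0. ]
0.12 [ 1.2 -0.8  0.6]
0.1 [ 1.4  0.8 -0.5]
0.085 [-0.2 -0.1  0. ]
0.07 [0.2 0.6 0.2]
0.06 [ 0.5 -0.8  0.4]
0.05 [ 0.4 -0.3 -0. ]
0.042 [-0.3 -0.   0.4]
0.09 0.0904 2.6
0.088 0.0888 7.5
0.076 0.0781 14.9
0.074 0.0779 27.2
0.072 0.0778 38.1
98.25
-0.05 0.07707967238167882
-0.02 0.07733558980969124
0.01 0.07750879123785705
0.03 0.07759304591310472
```

View pics/end.png

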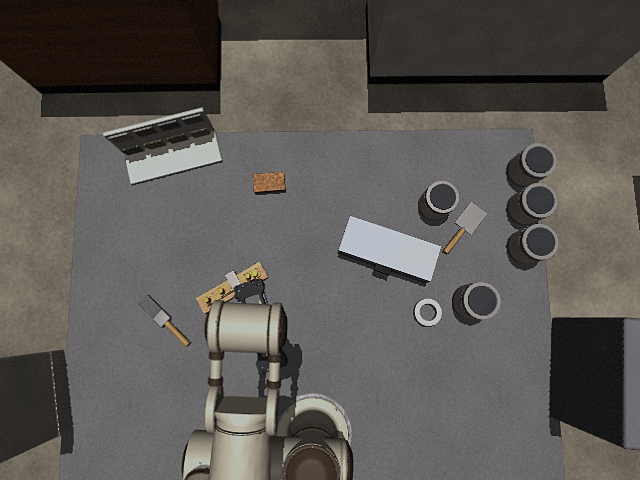

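View pics/ends.png

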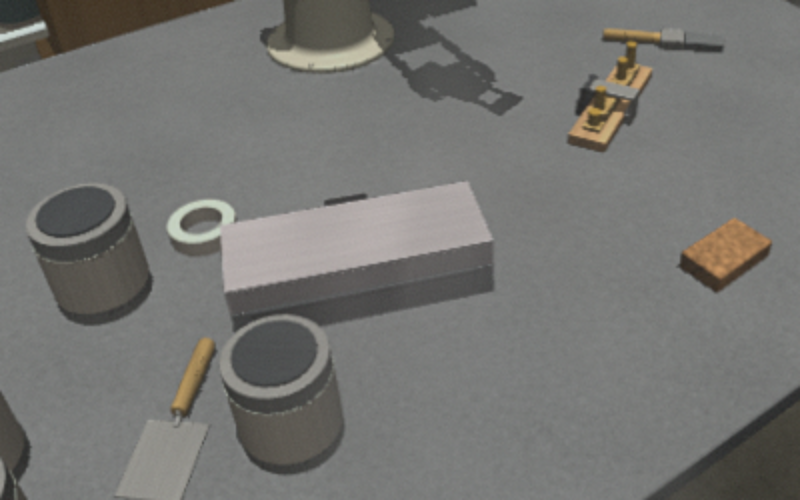

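The cover is shut and level at 77–78 mm. The keeper lies shut over the stack, the bystanders are where they started, and the arm is clear of everything.

```bash
python3 -c "
from cell import *
print(job_done(),get_state()['time_s'])"
```

```text
the job is handed in; nothing more can be done
the job is handed in; nothing more can be done
```

The station is packed up and I handed the job in. The clock was at 98 s on the last reading before that, out of the 210 s allowed; no verdict was reported.

- **Rule:** I folded it from the free end: end segment, then the pair, then the stack home along the board. I checked each fold in the top picture, and all three segments lie in line with the board to within about 0.04 rad.
- **Keeper:** I tipped it over the stack and pressed it down. The force rose to about 6 N and dropped as the catch snapped, and afterwards the strap lay at 48–53 mm (48 mm is shut).
- **Pots:** Only two of the four were there. Both went into the tray and stood upright in the last picture before the cover closed.
- **Cover:** I pushed it forward from behind and pressed its front edge. The force rose to at least 7.5 N and dropped as the catch snapped, and the top then measured level at 77–78 mm (78 mm is shut).

The last pictures show the bystanders where they started and the arm touching nothing. No check failed, but the tray corners fitted only to about 1.3 pixels (3–4 mm), well within the room the pots had. I could not see the pots once the cover was shut.

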